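# Close a board box and present its label frame to the inspection camera

## Robot

A 7-joint arm with a two-finger parallel gripper is mounted at the origin on the work surface. World frame = base frame: x ahead of the robot, y to its left, z up, the work surface at z = 0. Lengths are in mm, angles in rad, forces in N, time in s.
With the tool pointing down it reaches from about 350 to 900 mm from the base axis. Payload 7.2 kg.
Tool frame: the origin (TCP) lies at the very end of the fingers, on their centre line; the grasp point (between the pads) lies 19 mm behind it; z points along the fingers, y is the direction in which the jaws open and shut (so a half turn about z gives the same grasp; the last joint's range is limited). The gripper opens to 85 mm and grips with 20 to 120 N. Pads are 22 mm wide; open, the fingers measure 114 mm over their backs; the gripper's body (76 mm by 85 mm) begins 54 mm behind the grasp point. The pads swing forward as they close: fully open they stand 13 mm farther back than shut.
Start: joints at [1.141, 0.411, -0.013, 1.596, 0.006, 1.134, -0.082], TCP at [221.212, -584.546, 231.297] pointing down, gripper open.
Joint ranges: [-2.95, 2.95], [-0.29, 1.99], [-1.47, 1.44], [0.14, 2.54], [-1.03, 4.17], [0.13, 1.85], [-2.86, 2.86]. Speed limits (rad/s): [2.39, 2.39, 3.01, 3.01, 3.14, 3.14, 3.14].

## Interface

Orientations are given as [roll, pitch, yaw] about the fixed x, y, z axes, in that order (R = Rz(yaw) Ry(pitch) Rx(roll)).
In Python, from plant import telemetry, viewer, workorder, spot_in, regions_of, landmark_of gives the robot as it stands.
- The arm moves only by the tool step_arm, never from a script. Its arguments are lists of equal length, an entry for each row: "fingers": the opening in per cent of the stroke, from 0 (shut) to 100 (fully open); "dp": the shift along the world's x, y, z each as a share of 0.08 m, from -1 to 1, a list of three; "twist": the turn, a rotation vector about the world's x, y, z each as a share of 90 degrees, from -1 to 1, a list of three. In form: {"fingers": [fingers, ...], "dp": [[x, y, z], ...], "twist": [[wx, wy, wz], ...]}. A call has 1 to 12 rows; each row is the pose to reach, as a shift and turn from the pose commanded when the call began; what a row does not reach only later rows make up. A row lasts 1/8 s, in which the tool goes at most 62.5 mm and 10.7 degrees, less where a joint would pass 70% of its speed; a pose out of reach is approached as far as the arm can. A call with a number of a shift or a turn outside -1 to 1 is refused whole. A call with a gripper value outside its range is refused whole. The fingers move at their own pace and stop on an object; the grip force is fixed at half the most. Time passes only in rows, so rows that repeat a pose let the fingers close. It gives the time, the measured TCP pose, the force and the opening at its end, in the units of the state.
- telemetry.get_obs(): the state, without advancing time (a new reading comes with each control period).
- viewer.capture(name): name is "scene" or "top" or "wrist"; returns a dict with "frame" (384x512x3 uint8, red, green, blue), "mtx" (3x3 intrinsics, pixels), "rvec" (rotation vector, rad) and "tvec" (3), from world to camera coordinates, as OpenCV has them; the wrist camera has in their place "hand_eye" (4x4, takes a point from camera to tool coordinates, whose origin is the TCP and whose axes are the flange's). Camera axes: x right, y down, z forward; pixel columns grow to the right and rows downward; lengths in mm; the calibration is good to about 2 mm. A picture is of the moment at which its call begins: read the wrist's pose just before it. There is no depth.
- workorder.job_done(): hands the job in, once; it reports no verdict.
Trained networks look in a picture, given as the dict that the camera call returned (one of the last four; its "shot" number tells which), for a name from the list of things; names that differ only in an ending like _2 or _b are one class to them, and where a whole thing is asked for, a point or a joint stands for the part that bears it (a point fixed in the world has none). Each returns a list of dicts, best first, with "confidence" (0 to 1); they miss things now and then, are a little off and sometimes report something else, mostly with a low value. They report only what shows in the picture. A call takes as long as a camera call. They do not tell look-alikes from the thing itself.
- spot_in(thing, picture): "rect" ([left, top, width, height] in pixels, round what is visible of it).
- regions_of(thing, picture): "pixels" (384x512 bool, what is visible of it) and "rect" ([left, top, width, height] in pixels, round what is visible of it).
- landmark_of(thing, picture): "pixel" ([column, row] in pixels: a listed point, or the origin of a listed thing).
The state is a dict: "time_s": time; "joint_positions": joint angles; "joint_vel": joint speeds; "joint_efforts": joint torques, N m; "ee_pos": TCP position; "ee_rot": TCP orientation; "ft_force": force on the tool from outside, world axes, zero at the start; "wrist_torque": the same for the moment, N m; "finger_gap": opening from 0.0 (shut) to 1.0 (fully open).
Only numpy, scipy, OpenCV 4.12 (cv2) and the standard library are available. Lean on these libraries where they do the work, as an engineer would, in place of code of your own. Each camera call takes 0.05 s, during which the arm holds its last target.

## Task

On the binder's bench, press the lid of the taller board box (the one with a metal label frame on one end, its lid standing proud) down fully home while the box stands on the bench. Then pick that box up and hold it in the air in front of the inspection camera: its label frame centred 15 cm straight out from the lens and squarely facing it, with the box the right way up (lid side up, not rolled sideways). Finish while still holding it there, steady, and do not touch the camera or shift the other things on the bench.

Things in the scene. Friction and masses are not known exactly. Their poses are not given: they have to be found in the camera images.
- box_center (a point): Centre of the brown board box to present: 104 mm long (own x), 50 wide (own y), 56 high with lid home, about 0.25 kg, rigid, sides flush. The point is 28 mm above the underside, in the middle. Own z points up through the lid, own x out of the end with the metal label frame. At the start it stands on the bench, frame end facing away from the robot to within 35 degrees.
- box_plate (a point): Centre of the outer face of the label frame on the box's end: a steel frame 36 mm wide and 20 mm high, 2 mm proud of the end, holding a blank card. In the box's own axes it lies 54 mm along x from the box centre and 8 mm below it; same axes as the box.
- box_lid (a joint): How far the lid has been pushed down, m: 0 = 14 mm proud, 0.014 = fully home (flush, no gap). It starts 8 to 14 mm proud, slides only straight up and down, needs about 8 N to move and stays where it is left. The lid is a 16 mm high cap of the box's outline on the 40 mm high body; while proud a white neck shows in the gap.
- cam_lens (a point): Centre of the front glass of the inspection camera: small grey camera with a round black lens barrel 36 mm across, on a fixed column stand. It looks along its own -x axis, towards the robot side and 30 degrees below horizontal; own y is level, own x points back into the camera. Height above the bench 270 to 330 mm.
- cam_focus (a point): The point in the air 150 mm straight out from the lens (same axes as cam_lens) where the centre of the label frame belongs. When the frame faces the lens squarely, the box's own x, y and z axes are parallel to, and point the same way as, these axes.
- cam_stand: The camera's fixed stand: steel foot 110 x 130 mm, column 18 mm thick and 350 mm high standing 100 mm behind the lens. Origin on the bench straight below the lens; own x points from the robot side to the column. Not to be touched.
- low_box: Bystander: a lower board box, 104 x 50 x 32 mm, closed, without a label frame. Origin at the centre of its underside.
- jar: Bystander: a screw-top jar with a white cap, 68 mm across, 85 mm high. Origin at the centre of its underside.
- weight: Bystander: a dark steel binder's weight with a knob, 64 mm across, 69 mm high. Origin at the centre of its underside.
- folder: Bystander: a flat white bone folder, 150 x 22 x 5 mm, lying flat. Origin at the centre of its underside.
Not all that is in view belongs to the job. What is shaped like the part that bears box_center but purple or turquoise is not meant.

How it is judged:
By the outcome, as a careful person would: the job done as asked, in the order asked, and still so for the second after the job is handed in, while the arm keeps its last pose, push and grip.
It also fails if it takes over 48 s, if anything falls off the work surface, if the arm or the gripper's body presses on something with over 40 N, if the wrist force passes 120 N, or if a joint passes its speed limit or range.

## Working session

There is one attempt and no reset: what is moved stays moved. The work goes in short steps, Python scripts to look and compute and a tool call to move; the robot and the scene stay as the last step left them, time stands still between calls to the robot, and variables do not carry over. Pictures are saved under pics/ and viewed, and the job is handed in when it is done.

Besides the shell and the picture viewer there is one more tool, called after "Call:" in YAML: its name, and indented under it one key for each argument. step_arm: Moves the arm, as the interface text tells. Its arguments: {"type":"object","properties":{"fingers":{"type":"array","items":{"type":"number"}},"dp":{"type":"array","items":{"type":"array","items":{"type":"number"}}},"twist":{"type":"array","items":{"type":"array","items":{"type":"number"}}}},"required":["fingers","dp","twist"]}

```bash
ls; mkdir -p pics
python3 - <<'E'
from plant import telemetry, viewer, workorder, spot_in, regions_of, landmark_of
import cv2,pickle
print(telemetry.get_obs())
for n in ["scene","top"]:
    d=viewer.capture(n); cv2.imwrite(f"pics/{n}0.png",d["frame"][:,:,::-1]); pickle.dump(d,open(f"{n}0.pkl","wb"))
    print(n,d["mtx"],d["rvec"],d["tvec"],d.get("shot"))
    for t in ["box_center","cam_stand","low_box","jar","weight","folder"]:
        for r in spot_in(t,d)[:3]: print(t,r)
    for t in ["box_center","box_plate","cam_lens","cam_focus","cam_stand","low_box","jar","weight","folder"]:
        for r in landmark_of(t,d)[:3]: print(t,r)
E
```

```text
pics
{'time_s': 0.0, 'joint_positions': array([ 1.14078071,  0.41193001, -0.01273306,  1.5970393 ,  0.0056117 ,
        1.13430058, -0.08222683]), 'joint_vel': array([-0.00034691, -0.0006388 , -0.0006145 , -0.00012199,  0.00016504,
       -0.00059379,  0.00108645]), 'joint_efforts': array([ 2.50342482e-04, -6.00622559e+01,  6.82547428e-01, -2.99412167e+01,
        1.39647929e-02,  1.05855701e-02,  2.07795023e-05]), 'ee_pos': array([ 221.0268597 , -584.08297875,  230.4361439 ]), 'ee_rot': array([-3.13995545e+00,  1.18576870e-04,  3.61837736e-01]), 'ft_force': array([0.08504515, 0.6246573 , 0.22322795]), 'wrist_torque': array([-0.03707912,  0.04483166,  0.0273051 ]), 'finger_gap': 1.000800292316824}
scene [[365.19562422   0.         254.79799478]
 [  0.         365.19562422 188.68756136]
 [  0.           0.           1.        ]] [ 1.88169116  1.32518114 -0.65441657] [-195.83555201 -176.61070901 1498.14311659] 1
box_center {'rect': [277.5, 195.6, 33.4, 39.5], 'confidence': 0.93}
box_center {'rect': [275.6, 161.0, 22.9, 26.1], 'confidence': 0.85}
box_center {'rect': [346.6, 164.7, 37.7,
[... 2099 characters left out ...]
center {'pixel': [131.2, 220.8], 'confidence': 0.7}
box_plate {'pixel': [167.2, 201.4], 'confidence': 0.95}
box_plate {'pixel': [173.0, 251.2], 'confidence': 0.95}
box_plate {'pixel': [117.0, 228.7], 'confidence': 0.75}
cam_lens {'pixel': [228.7, 141.3], 'confidence': 0.85}
cam_stand {'pixel': [231.2, 151.6], 'confidence': 0.72}
low_box {'pixel': [306.8, 219.4], 'confidence': 0.74}
low_box {'pixel': [167.5, 202.1], 'confidence': 0.19}
jar {'pixel': [140.8, 166.7], 'confidence': 0.71}
weight {'pixel': [349.6, 158.7], 'confidence': 0.56}
folder {'pixel': [172.4, 215.3], 'confidence': 0.62}
folder {'pixel': [249.8, 226.6], 'confidence': 0.48}
folder {'pixel': [304.9, 223.0], 'confidence': 0.33}
```

Run:
```python
import cv2
a=cv2.imread("pics/scene0.png");b=cv2.imread("pics/top0.png")
cv2.imwrite("pics/s1.png",cv2.resize(a[150:330,100:420],(800,450),interpolation=cv2.INTER_CUBIC))
cv2.imwrite("pics/t1.png",cv2.resize(b[80:290,90:370],(800,600),interpolation=cv2.INTER_CUBIC))
```

```text
(no output)
```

View pics/s1.png

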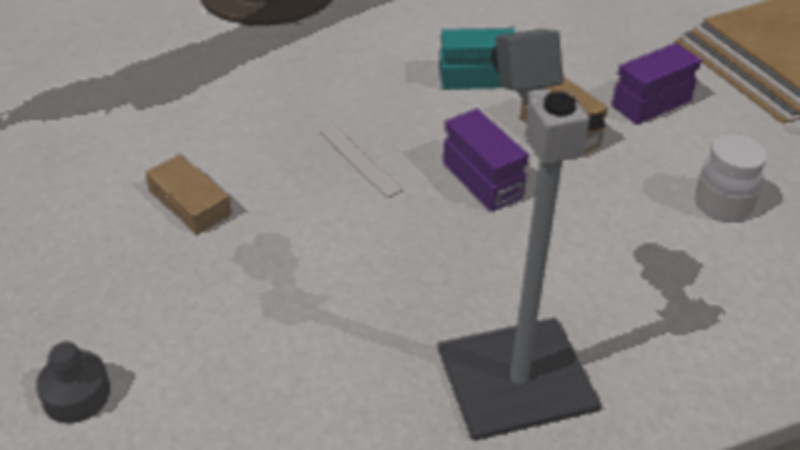

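View pics/t1.png

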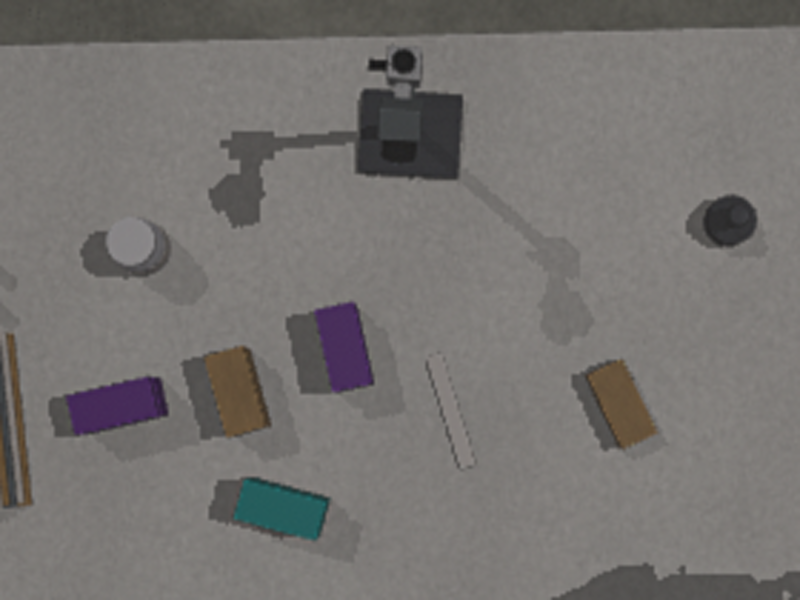

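The pictures show the tall brown box at about (173,217) in the top view, standing between a purple and a turquoise look-alike. The low brown box is at about (307,221). The camera is at about (230,130), and the folder lies between the boxes. Next I'll work out positions.

```bash
cat > h.py <<'E'
import numpy as np,cv2,pickle
def P(d):
    R=cv2.Rodrigues(np.array(d["rvec"],float))[0]; return np.array(d["mtx"]),R,np.array(d["tvec"],float).reshape(3)
def proj(d,p):
    K,R,t=P(d); q=(np.atleast_2d(p)@R.T+t)@K.T; return q[:,:2]/q[:,2:]
def back(d,uv,z):
    K,R,t=P(d); c=-R.T@t; r=R.T@np.linalg.inv(K)@np.array([uv[0],uv[1],1.]); return c+r*(z-c[2])/r[2]
def tri(ds,uvs):
    A=np.zeros((3,3));b=np.zeros(3)
    for d,uv in zip(ds,uvs):
        K,R,t=P(d); c=-R.T@t; r=R.T@np.linalg.inv(K)@np.array([uv[0],uv[1],1.]); r/=np.linalg.norm(r)
        M=np.eye(3)-np.outer(r,r);A+=M;b+=M@c
    return np.linalg.solve(A,b)
def RPY(a):
    from scipy.spatial.transform import Rotation as S
    return S.from_euler('xyz',a).as_matrix()
E
python3 - <<'E'
from h import *
s=pickle.load(open("scene0.pkl","rb"));t=pickle.load(open("top0.pkl","rb"))
z2=lambda u,v:(90+u*.35,80+v*.35)
hsv=cv2.cvtColor(t["frame"],cv2.COLOR_RGB2HSV)
sub=hsv
m=((hsv[...,0]>8)&(hsv[...,0]<22)&(hsv[...,1]>90)&(hsv[...,2]>70)).astype(np.uint8)
n,l,st,c=cv2.connectedComponentsWithStats(m)
for i in range(1,n):
    if st[i,4]>60:
        cnt=np.argwhere(l==i)[:,::-1].astype(np.float32)
        r=cv2.minAreaRect(cnt); print(st[i],c[i],r)
        for z in (66,): 
            print(back(t,c[i],z)); print([back(t,p,z).round(0) for p in cv2.boxPoints(r)])
for nm,u,v in [("jar",133,242),("purple1",345,347),("purple2",118,405),("turq",282,508),("folder",451,410),("weight",730,220),("footcorners",359,90),("f",463,95),("f",460,179),("f",356,174)]:
    print(nm,back(t,z2(u,v),0).round(0))
print("lens tri",tri([s,t],[(300.7,172.2),(228.7,141.3)]), tri([s,t],[(300.7,172.2),(228.7,132)]))
print("standorig",back(s,(293.4,271.2),0),back(t,(231.2,151.6),0))
E
```

```text
[ 85 197   8  60 122] [ 88.58196721 226.63934426] ((88.58013916015625, 226.4913330078125), (59.41059112548828, 2.015284538269043), 83.82982635498047)
[464.36339902 561.9367649   66.        ]
[array([568., 576.,  66.]), array([569., 569.,  66.]), array([362., 548.,  66.]), array([362., 555.,  66.])]
[ 93 197   8  60 109] [ 96.32110092 226.7706422 ] ((96.30487060546875, 226.470703125), (59.30340576171875, 2.2779555320739746), 84.50768280029297)
[463.14017709 535.00546246  66.        ]
[array([568., 548.,  66.]), array([568., 540.,  66.]), array([362., 522.,  66.]), array([361., 530.,  66.])]
[  12  198   73   69 4127] [ 48.14877635 232.09619578] ((48.153846740722656, 232.2307586669922), (61.02509689331055, 68.71524810791016), 82.87498474121094)
[449.3483205  702.46854265  66.        ]
[array([543., 834.,  66.]), array([567., 597.,  66.]), array([355., 571.,  66.]), array([332., 807.,  66.])]
[162 201  21  32 431] [172.12761021 216.57772622] ((172.13206481933594, 216.46226501464844), (28.983076095581055, 14.834939002990723), 74.05460357666016)
[491.31796709 269.89661925  66.        ]
[array([535., 308.,  66.]), array([548., 258.,  66.]), array([449., 232.,  66.]), array([436., 282.,  66.])]
[296 206  23  31 379] [307.0817942  220.91292876] ((306.8999938964844, 220.80006408691406), (28.174455642700195, 13.416407585144043), 63.43495178222656)
[ 462.73868006 -204.01654403   66.        ]
[array([ 498., -161.,   66.]), array([ 518., -204.,   66.]), array([ 428., -246.,   66.]), array([ 408., -202.,   66.])]
jar [687. 407.   0.]
purple1 [544. 138.   0.]
purple2 [478. 429.   0.]
turq [341. 222.   0.]
folder [460.   4.   0.]
weight [ 695. -364.    0.]
footcorners [877. 112.   0.]
f [868. -23.   0.]
f [757. -16.   0.]
f [767. 118.   0.]
lens tri [708.50705949  57.82332958 313.72424987] [731.20167701  51.66809919 330.08705476]
standorig [ 7.19072975e+02  5.86088640e+01 -1.13686838e-13] [726.025595    58.16275981   0.        ]
```

Call:
step_arm:
  fingers: [100,100]
  dp:
    - [0.7,0.7,0.5]
    - [1,1,0.8]
  twist:
    - [0,0,0]
    - [0,0,0]

```text
time_s: 1.85
ee_pos: [298.6, -506.5, 292.6]
ee_rot: [-3.14, 0.0, 0.36]
ft_force: [1.0, -1.1, 0.3]
finger_gap: 0.995
```

Call:
step_arm:
  fingers: [100,100]
  dp:
    - [0.5,0.5,0]
    - [1,1,0]
  twist:
    - [0,0,0]
    - [0,0,0]

```text
time_s: 2.1
ee_pos: [379.3, -426.5, 293.4]
ee_rot: [3.14, -0.001, 0.362]
ft_force: [1.5, -0.5, 0.2]
finger_gap: 1.003
```

Call:
step_arm:
  fingers: [100,100]
  dp:
    - [0.5,0.5,0]
    - [0.7,1,0]
  twist:
    - [0,0,0]
    - [0,0,0]

```text
time_s: 2.35
ee_pos: [436.4, -345.3, 292.5]
ee_rot: [-3.141, -0.001, 0.364]
ft_force: [0.4, -0.0, -0.1]
finger_gap: 0.996
```

Call:
step_arm:
  fingers: [100,100]
  dp:
    - [0,0.5,0]
    - [0,1,0]
  twist:
    - [0,0,0]
    - [0,0,0]

```text
time_s: 2.6
ee_pos: [434.3, -266.1, 292.6]
ee_rot: [3.142, -0.0, 0.362]
ft_force: [2.1, -0.6, 0.2]
finger_gap: 0.999
```

Call:
step_arm:
  fingers: [100,100]
  dp:
    - [0,0.5,0]
    - [0,1,0]
  twist:
    - [0,0,0]
    - [0,0,0]

```text
time_s: 2.85
ee_pos: [434.0, -186.3, 292.8]
ee_rot: [3.141, -0.0, 0.362]
ft_force: [0.9, 0.9, -0.0]
finger_gap: 0.998
```

Call:
step_arm:
  fingers: [100,100]
  dp:
    - [0,0.5,0]
    - [0,1,0]
  twist:
    - [0,0,0]
    - [0,0,0]

```text
time_s: 3.1
ee_pos: [434.0, -106.3, 292.8]
ee_rot: [3.141, -0.0, 0.362]
ft_force: [0.9, 0.5, 0.2]
finger_gap: 1.004
```

Call:
step_arm:
  fingers: [100,100]
  dp:
    - [0,0.5,0]
    - [0,1,0]
  twist:
    - [0,0,0]
    - [0,0,0]

```text
time_s: 3.35
ee_pos: [434.0, -26.3, 292.9]
ee_rot: [3.141, -0.001, 0.362]
ft_force: [0.2, -1.3, -0.9]
finger_gap: 1.001
```

Call:
step_arm:
  fingers: [100,100]
  dp:
    - [0,0.5,0]
    - [0,1,0]
  twist:
    - [0,0,0]
    - [0,0,0]

```text
time_s: 3.6
ee_pos: [434.0, 53.6, 292.9]
ee_rot: [3.141, -0.001, 0.362]
ft_force: [0.8, -0.0, -0.7]
finger_gap: 1.001
```

```bash
cat >> h.py <<'E'
def wrist(name=None):
    from plant import telemetry,viewer
    o=telemetry.get_obs(); d=dict(viewer.capture("wrist"))
    T=np.eye(4);T[:3,:3]=RPY(o["ee_rot"]);T[:3,3]=o["ee_pos"]
    raw=d
    M=np.linalg.inv(T@np.array(d["hand_eye"]))
    e=dict(d); e["rvec"]=cv2.Rodrigues(M[:3,:3])[0];e["tvec"]=M[:3,3]; e["obs"]=o
    if name:
        cv2.imwrite(f"pics/{name}.png",d["frame"][:,:,::-1]); pickle.dump(e,open(name+".pkl","wb"))
    return raw,e
E
python3 - <<'E'
from h import *
r,e=wrist("w0"); print(r["hand_eye"],r["mtx"],e["obs"]["joint_positions"])
E
```

```text
[[ 6.53666369e-04 -9.64359148e-01 -2.64595931e-01  6.64305786e+01]
 [ 9.99999471e-01  8.40606690e-04 -5.93284741e-04  5.80233977e-02]
 [ 7.94560677e-04 -2.64595403e-01  9.64359187e-01 -1.42804626e+02]
 [ 0.00000000e+00  0.00000000e+00  0.00000000e+00  1.00000000e+00]] [[339.0028496    0.         249.68076535]
 [  0.         339.0028496  194.6449988 ]
 [  0.           0.           1.        ]] [ 0.25393044  0.06295847 -0.50565591  1.90738972  0.03338798  1.17865823
 -1.47276304]
```

View pics/w0.png

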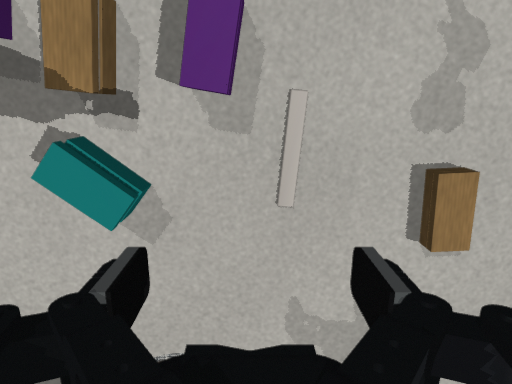

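Call:
step_arm:
  fingers: [100,100,100]
  dp:
    - [0,0,0]
    - [0,0,0]
    - [0,0,0]
  twist:
    - [0,0,-0.11]
    - [0,0,-0.22]
    - [0,0,-0.25]

```text
time_s: 4.03
ee_pos: [434.1, 52.3, 292.7]
ee_rot: [3.141, -0.0, -0.034]
ft_force: [-0.2, 0.1, 0.7]
finger_gap: 0.997
```

Call:
step_arm:
  fingers: [100,100,100,100,100,100,100,100]
  dp:
    - [0,0,0]
    - [0,0,0]
    - [0,0,0]
    - [0,0,0]
    - [0,0,0]
    - [0,0,0]
    - [0,0,0]
    - [0,0,0]
  twist:
    - [0,-0.11,0]
    - [0,-0.22,0]
    - [0,-0.33,0]
    - [0,-0.44,0]
    - [0,-0.55,0]
    - [0,-0.66,0]
    - [0,-0.75,0]
    - [0,-0.75,0]

```text
time_s: 5.03
ee_pos: [465.8, 20.1, 280.3]
ee_rot: [-3.063, -0.844, -0.03]
ft_force: [0.4, -0.4, 0.7]
finger_gap: 0.997
```

Run:
```python
from h import *
r,e=wrist("w1"); print(e["obs"]["joint_positions"],e["obs"]["ee_pos"],e["obs"]["ee_rot"])
from plant import landmark_of
for t in ["cam_lens","cam_focus"]: print(landmark_of(t,r)[:2])
```

```text
[-0.21180843 -0.29353132 -0.02183573  2.5388374   1.11047764  0.12661855
 -2.85763107] [465.79025848  20.13456791 280.3081243 ] [-3.06258737 -0.8436738  -0.03017096]
[]
[]
```

View pics/w1.png

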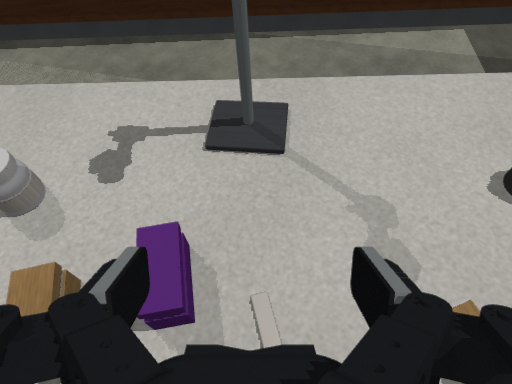

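The wrist camera shows only the column and foot, at about (245,130), and the joints sit at their limits. I'll back out and turn the tool half a turn, so the wrist camera sits on the robot side and looks forward.

Call:
step_arm:
  fingers: [100,100,100,100,100,100]
  dp:
    - [0,0.1,0.1]
    - [0,0.2,0.2]
    - [0,0.3,0.3]
    - [0,0.4,0.4]
    - [0,0.4,0.4]
    - [0,0.4,0.4]
  twist:
    - [0,0.1,0]
    - [0,0.2,0]
    - [0,0.3,0]
    - [0,0.4,0]
    - [0,0.5,0]
    - [0,0.54,0]

```text
time_s: 5.92
ee_pos: [466.3, 56.3, 313.4]
ee_rot: [-3.079, 0.009, -0.019]
ft_force: [-0.8, 0.5, -1.5]
finger_gap: 0.995
```

Run:
```python
from plant import telemetry
o=telemetry.get_obs(); print(o["joint_positions"],o["ee_pos"],o["ee_rot"],o["time_s"])
```

```text
[-0.67586577  0.06260167  0.53539576  1.86427477 -0.10156617  1.22358943
 -1.69691607] [466.33890002  56.33867527 313.43773986] [-3.0786033   0.00866478 -0.01908529] 5.925
```

Call:
step_arm:
  fingers: [100,100,100,100,100,100,100,100,100]
  dp:
    - [0,0,0]
    - [0,0,0]
    - [0,0,0]
    - [0,0,0]
    - [0,0,0]
    - [0,0,0]
    - [0,0,0]
    - [0,0,0]
    - [0,0,0]
  twist:
    - [-0.04,0,0.1]
    - [-0.04,0,0.22]
    - [-0.04,0,0.34]
    - [-0.04,0,0.46]
    - [-0.04,0,0.58]
    - [-0.04,0,0.7]
    - [-0.04,0,0.82]
    - [-0.04,0,0.94]
    - [-0.04,0,1]

```text
time_s: 7.05
ee_pos: [465.4, 55.4, 312.1]
ee_rot: [-3.123, 0.042, 1.554]
ft_force: [-0.3, 0.5, -0.5]
finger_gap: 1.002
```

Call:
step_arm:
  fingers: [100,100,100,100,100,100,100,100,100]
  dp:
    - [0,0,0]
    - [0,0,0]
    - [0,0,0]
    - [0,0,0]
    - [0,0,0]
    - [0,0,0]
    - [0,0,0]
    - [0,0,0]
    - [0,0,0]
  twist:
    - [0,0,0.11]
    - [0,0,0.22]
    - [0,0,0.34]
    - [0,0,0.46]
    - [0,0,0.58]
    - [0,0,0.7]
    - [0,0,0.82]
    - [0,0,0.94]
    - [0,0,1]

```text
time_s: 8.18
ee_pos: [465.4, 55.3, 312.2]
ee_rot: [-3.126, 0.044, 3.124]
ft_force: [-0.6, 0.4, 0.7]
finger_gap: 1.0
```

Run:
```python
from plant import telemetry
o=telemetry.get_obs(); print(o["joint_positions"],o["ee_pos"],o["ee_rot"],o["time_s"])
```

```text
[-0.5830896   0.03394143  0.3556012   1.88917117  0.01539538  1.18171377
  1.31973965] [465.37121437  55.28187096 312.22330819] [-3.12575785  0.04409041  3.12435468] 8.175
```

Call:
step_arm:
  fingers: [100,100,100,100,100]
  dp:
    - [0.1,0,0]
    - [0.3,0,0]
    - [0.4,0,0]
    - [0.4,0,0]
    - [0.4,0,0]
  twist:
    - [0,-0.1,0]
    - [0,-0.21,0]
    - [0,-0.32,0]
    - [0,-0.42,0]
    - [0,-0.42,0]

```text
time_s: 8.8
ee_pos: [495.1, 53.8, 310.7]
ee_rot: [-3.138, 0.703, 3.115]
ft_force: [0.7, -0.4, -0.2]
finger_gap: 0.998
```

Run:
```python
from h import *
r,e=wrist("w2"); print(e["obs"]["joint_positions"],e["obs"]["ee_pos"],e["obs"]["ee_rot"])
from plant import landmark_of
for t in ["cam_lens","cam_focus","cam_stand"]: print(landmark_of(t,r)[:2])
```

```text
[-0.49641845 -0.23716495  0.07942756  2.32614947  0.67481608  0.4930998
  0.61866224] [495.11794273  53.83521066 310.67071043] [-3.13830791  0.70255888  3.11503995]
[]
[]
[]
```

View pics/w2.png

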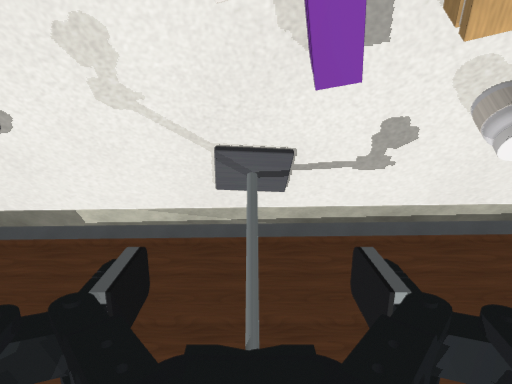

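Call:
step_arm:
  fingers: [100,100,100]
  dp:
    - [0,0,0.5]
    - [0,0,1]
    - [0,0,1]
  twist:
    - [0,0,0]
    - [0,0,0]
    - [0,0,0]

```text
time_s: 9.38
ee_pos: [499.3, 56.6, 395.7]
ee_rot: [3.139, 0.707, 3.113]
ft_force: [0.6, -0.1, -0.1]
finger_gap: 0.999
```

Run:
```python
from h import *
r,e=wrist("w3"); print(e["obs"]["joint_positions"],e["obs"]["ee_pos"],e["obs"]["ee_rot"])
from plant import landmark_of
for t in ["cam_lens","cam_focus","cam_stand"]: print(landmark_of(t,r)[:2])
```

```text
[-0.22629723 -0.29138137 -0.12662434  2.16009295  0.35771447  0.63473686
  0.96404468] [499.26846778  56.58714485 395.6800229 ] [3.13851001 0.70652544 3.11347936]
[{'pixel': [253.2, 275.0], 'confidence': 0.97}]
[]
[]
```

View pics/w3.png

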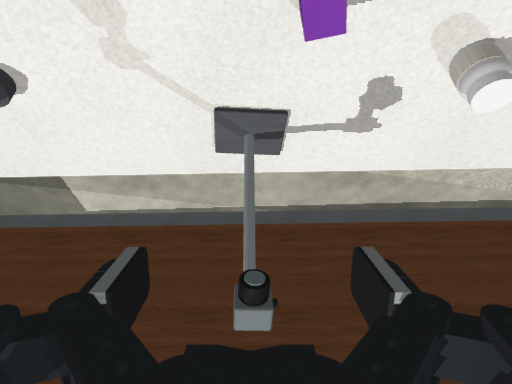

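The lens glass shows at about (255,278) in the wrist view, and the column base at (248,137). I'll zoom in for finer pixel positions.

Run:
```python
import cv2
a=cv2.imread("pics/w3.png");s=cv2.imread("pics/scene0.png");t=cv2.imread("pics/top0.png")
def z(i,x0,y0,w,h,f): 
    return cv2.resize(i[y0:y0+h,x0:x0+w],None,fx=f,fy=f,interpolation=cv2.INTER_CUBIC)
cv2.imwrite("pics/z1.png",z(a,205,245,100,100,6))
cv2.imwrite("pics/z2.png",z(a,200,95,100,75,8))
cv2.imwrite("pics/z3.png",cv2.hconcat([z(s,285,155,50,60,8),z(t,205,85,50,60,8)]))
```

```text
(no output)
```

View pics/z1.png

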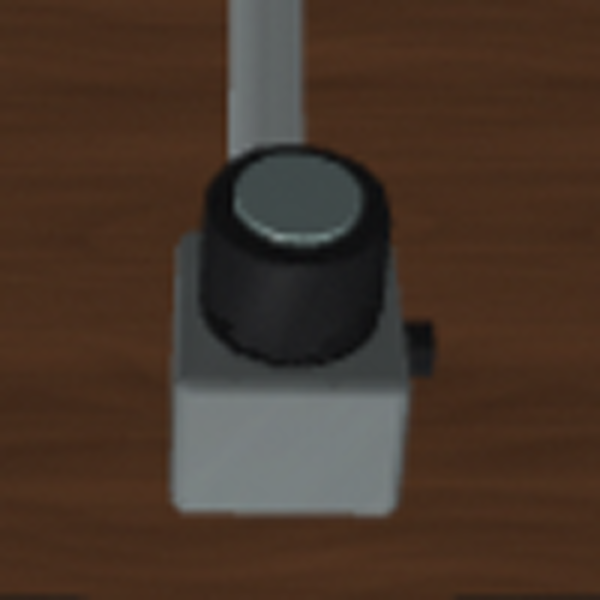

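View pics/z2.png

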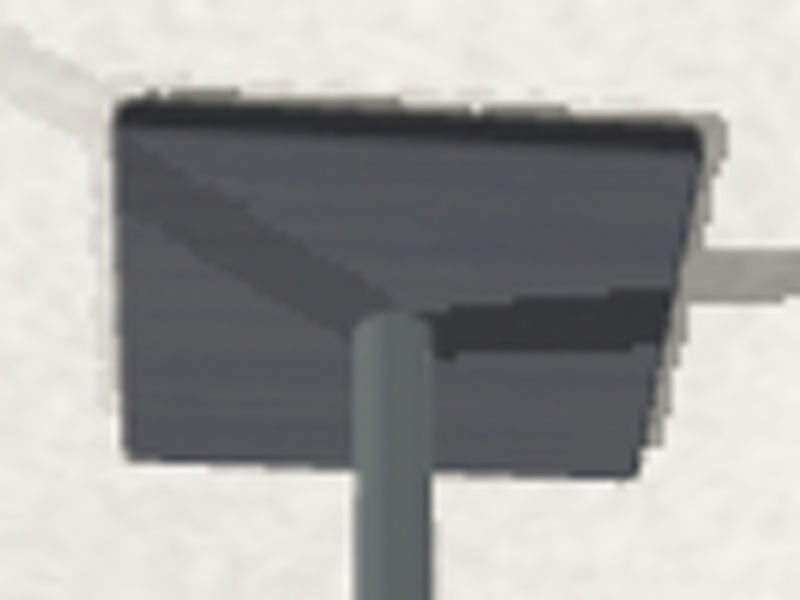

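View pics/z3.png

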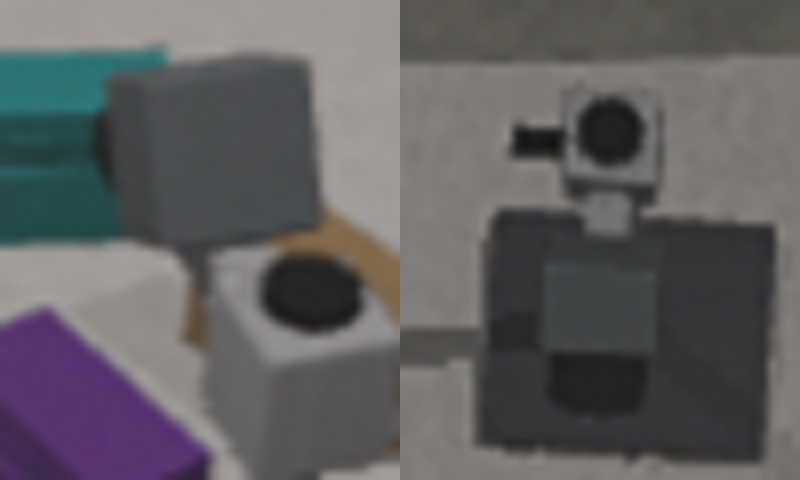

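```bash
cat > fitcam.py <<'E'
from h import *
from scipy.optimize import least_squares
t=pickle.load(open("top0.pkl","rb"));w=pickle.load(open("w3.pkl","rb"));w2=pickle.load(open("w2.pkl","rb"))
def model(p):
    X,Y,H,psi,tf,fx=p
    ex=np.array([np.cos(psi),np.sin(psi),0]);ey=np.array([-np.sin(psi),np.cos(psi),0]);ez=np.array([0,0,1.])
    o=np.array([X,Y,0]); L=o+H*ez
    c30,s30=np.cos(np.pi/6),.5
    up=-s30*ex+c30*ez
    a=np.linspace(0,2*np.pi,60)
    rim=L+18*(np.cos(a)[:,None]*ey+np.sin(a)[:,None]*up)
    fr=lambda sx,sy,z:o+(fx+55*sx)*ex+65*sy*ey+z*ez
    return dict(L=L,rim=rim,fr=fr,ex=ex,ey=ey,o=o)
def res(p,full=False):
    m=model(p);fr=m["fr"];r=[]
    q=proj(w,m["L"])[0]; r+=list((q-(254.7,278.0))*3)
    rim=proj(w,m["rim"]); r+=[(np.ptp(rim[:,0])-30.8)*1.5]
    rt=proj(t,m["rim"]); r+=[rt[:,0].mean()-229.7, rt[:,1].max()-136.9]
    tf=p[4]
    for pt,uv in [((-1,1,0),(288.7,110.5)),((-1,-1,0),(214.4,107.5)),((1,1,tf),(279.5,154.7)),((1,-1,tf),(215.7,152.5)),((-1,1,tf),(287.5,114)),((-1,-1,tf),(214.7,110.7))]:
        r+=list(proj(w,fr(*pt))[0]-uv)
    for pt,uv in [((1,1,tf),(217.2,111.3)),((1,-1,tf),(252,113.2)),((-1,-1,tf),(250.5,142.7)),((-1,1,tf),(214.8,140.5))]:
        r+=list(.7*(proj(t,fr(*pt))[0]-uv))
    r+=list(proj(w,m["o"]+91*m["ex"]+np.array([0,0,tf]))[0]-(249,134.5))
    r+=[(tf-10)/10,(p[5]-100)/20]
    return np.array(r)
if __name__=="__main__":
    for loss in ("linear","soft_l1"):
        s=least_squares(res,[717,55,314,-.07,10,100],loss=loss); print(s.x.round(3)); 
    print(res(s.x).round(1)); cov=np.linalg.inv(s.jac.T@s.jac); print(np.sqrt(np.diag(cov)).round(3))
E
python3 fitcam.py
```

```text
[ 7.28599e+02  5.66120e+01  3.22413e+02 -8.50000e-02  8.78100e+00
  9.11160e+01]
[ 7.28494e+02  5.66020e+01  3.22457e+02 -8.50000e-02  8.80300e+00
  9.12590e+01]
[ 0.  -0.   1.1 -0.8 -0.6 -1.  -0.2 -0.3 -0.4  0.2  0.2 -0.4  0.   0.5
 -0.2 -0.9 -0.2 -0.6 -0.7 -0.4 -0.6 -0.5 -0.6 -0.2 -0.5  0.3 -0.2 -0.1
 -0.4]
[2.564 0.364 1.032 0.008 1.841 2.437]
```

Call:
step_arm:
  fingers: [100,100,100]
  dp:
    - [0,0.5,0]
    - [0,1,0]
    - [0,1,0]
  twist:
    - [0,0,0]
    - [0,0,0]
    - [0,0,0]

```text
time_s: 9.95
ee_pos: [497.6, 137.5, 391.4]
ee_rot: [-3.141, 0.703, 3.118]
ft_force: [0.0, -1.0, -0.2]
finger_gap: 0.999
```

Run:
```python
from h import *
r,e=wrist("w4"); print(e["obs"]["joint_positions"],e["obs"]["ee_pos"],e["obs"]["ee_rot"])
from plant import landmark_of
for t in ["cam_lens"]: print(landmark_of(t,r)[:2])
print(proj(e,[728.5,56.6,322.45]))
a=cv2.imread("pics/w4.png")
u,v=proj(e,[728.5,56.6,322.45])[0].astype(int)
print(u,v)
cv2.imwrite("pics/z4.png",cv2.resize(a[v-40:v+60,u-50:u+50],None,fx=6,fy=6,interpolation=cv2.INTER_CUBIC))
```

```text
[-0.21134232 -0.22447563 -0.34302603  2.11428105  0.47433878  0.6915093
  0.69341666] [497.6253661  137.5472253  391.40150186] [-3.14098526  0.70255565  3.11765475]
[{'pixel': [179.4, 279.4], 'confidence': 0.66}]
[[183.61736817 283.63445253]]
183 283
```

View pics/z4.png

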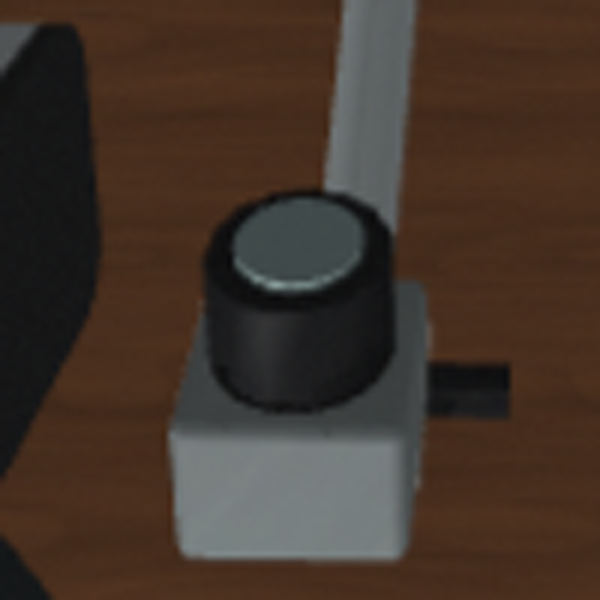

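Run:
```python
from fitcam import *
w4=pickle.load(open("w4.pkl","rb"))
def r2(p): return np.append(res(p),(proj(w4,model(p)["L"])[0]-(182.8,283.7))*3)
s=least_squares(r2,[717,55,314,-.07,10,100],loss="soft_l1");print(s.x.round(3),r2(s.x).round(1)); print(np.sqrt(np.diag(np.linalg.inv(s.jac.T@s.jac))).round(3))
X,Y,H,psi=s.x[:4]
from scipy.spatial.transform import Rotation as S
R=S.from_euler('xyz',[0,-np.pi/6,psi]).as_matrix(); L=np.array([X,Y,H])
f=L-150*R[:,0]; c=f-R@[54,0,-8]
print("focus",f,"boxcenter",c)
```

```text
[ 7.26471e+02  5.64040e+01  3.23244e+02 -8.30000e-02  9.44800e+00
  9.28750e+01] [-0.5  0.1  1.4 -0.8 -0.  -1.1 -0.4 -0.5 -0.5  0.3  0.3 -0.4  0.2  0.5
 -0.2 -1.1 -0.  -0.6 -0.6 -0.4 -0.6 -0.5 -0.6 -0.2 -0.4  0.3 -0.7 -0.1
 -0.4  0.7 -0. ]
[1.951 0.385 0.758 0.008 1.85  2.211]
focus [597.01643771  67.19767007 248.24393643] boxcenter [546.42659388  71.41556955 228.17213966]
```

Call:
step_arm:
  fingers: [100,100,100,100,100]
  dp:
    - [0,0.25,-0.25]
    - [0,0.5,-0.5]
    - [0,0.75,-0.75]
    - [0,1,-1]
    - [0,1,-1]
  twist:
    - [0,0.11,0]
    - [0,0.22,0]
    - [0,0.33,0]
    - [0,0.447,0]
    - [0,0.447,0]

```text
time_s: 10.68
ee_pos: [499.0, 213.6, 306.8]
ee_rot: [-3.119, -0.008, 3.118]
ft_force: [-0.2, -0.4, 0.4]
finger_gap: 1.001
```

Call:
step_arm:
  fingers: [100,100,100]
  dp:
    - [0,0.3,-0.5]
    - [-0.05,0.65,-1]
    - [-0.05,0.65,-1]
  twist:
    - [0,0,0.1]
    - [0,0,0.18]
    - [0,0,0.18]

```text
time_s: 11.05
ee_pos: [491.4, 266.5, 230.1]
ee_rot: [-3.121, -0.001, -2.877]
ft_force: [0.2, -0.2, 1.0]
finger_gap: 1.0
```

Run:
```python
from h import *
r,e=wrist("w5"); print(e["obs"]["joint_positions"],e["obs"]["ee_pos"],e["obs"]["ee_rot"])
from plant import landmark_of
for t in ["box_center","box_plate"]: print(landmark_of(t,r)[:2])
```

```text
[-0.33347922  0.32663493 -0.33190008  1.73875293  0.13810227  1.10519632
  1.12283857] [491.44580258 266.5196296  230.06639251] [-3.12121175e+00 -8.13076244e-04 -2.87727570e+00]
[]
[{'pixel': [126.2, 227.1], 'confidence': 0.75}, {'pixel': [293.3, 42.1], 'confidence': 0.63}]
```

View pics/w5.png

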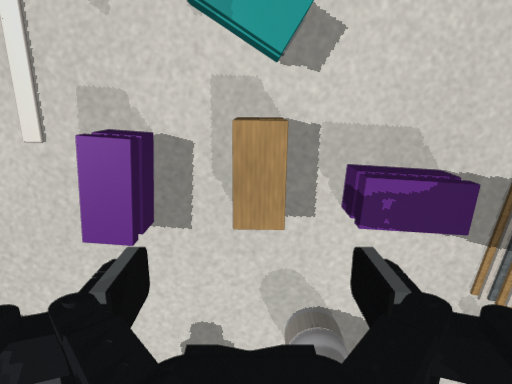

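The box lid is centred between the fingers, with corners at about (233,119), (287,119), (285,229) and (233,229).

```bash
cat > boxfit.py <<'E'
from h import *
from scipy.optimize import least_squares
def lidmask(e):
    hsv=cv2.cvtColor(e["frame"],cv2.COLOR_RGB2HSV)
    m=((hsv[...,0]>8)&(hsv[...,0]<24)&(hsv[...,1]>90)&(hsv[...,2]>120)).astype(np.uint8)
    return cv2.morphologyEx(m,cv2.MORPH_OPEN,np.ones((3,3)))
def quad(e,near):
    m=lidmask(e); n,l,st,c=cv2.connectedComponentsWithStats(m)
    i=l[int(near[1]),int(near[0])]; cnt=cv2.findContours((l==i).astype(np.uint8),cv2.RETR_EXTERNAL,cv2.CHAIN_APPROX_NONE)[0][0]
    hull=cv2.convexHull(cnt); ap=cv2.approxPolyDP(hull,5,True)[:,0].astype(float)
    return ap,st[i],cnt
E
python3 - <<'E'
from boxfit import *
e=pickle.load(open("w5.pkl","rb"))
ap,st,cnt=quad(e,(260,175));print(ap,st)
r=cv2.minAreaRect(cnt);print(r)
x0,y0,w_,h_=(min(ap[:,0])-.5,min(ap[:,1])-.5,0,0)
q=np.array(sorted(ap.tolist(),key=lambda p:(p[1],p[0])))
obs=cv2.boxPoints(r)
def cor(p):
    x,y,yaw,z=p;c,s=np.cos(yaw),np.sin(yaw)
    return np.array([[x+a*c-b*s,y+a*s+b*c,z] for a,b in [(52,25),(52,-25),(-52,-25),(-52,25)]])
P0=proj(e,cor([491,268,.26,67]));print(P0)
def res(p):
    P=proj(e,cor(p)); return np.concatenate([o-P[np.argmin(((P-o)**2).sum(1))] for o in obs4])
for obs4 in (ap if len(ap)==4 else obs,obs,):
  s=least_squares(res,[491,268,.26,67]);print(s.x,s.cost)
  s=least_squares(lambda p:res([*p,68]),[491,268,.26]);print(s.x,s.cost,res([*s.x,68]).round(1))
E
```

```text
[[233. 120.]
 [287. 121.]
 [283. 229.]
 [233. 227.]] [ 233  120   55  110 5801]
((260.0, 174.5), (53.99999237060547, 108.99998474121094), 0.0)
[[280.271096   230.57151953]
 [228.36139289 229.95795089]
 [226.99085483 119.66755545]
 [283.67588022 120.01351958]]
[4.91151166e+02 2.72084395e+02 2.51535158e-01 5.72052090e+01] 0.6078180777974551
[4.89229279e+02 2.71457613e+02 2.51614424e-01] 9.436997898735505 [ 1.3  1.4 -1.6  1.6 -0.9 -1.4  1.2 -2.4]
[4.90034199e+02 2.72740348e+02 2.72313149e-01 6.28457208e+01] 2.8120065511119625
[4.89118584e+02 2.72426705e+02 2.72346996e-01] 4.898454569297559 [-0.9 -1.   1.4  0.7 -1.5  1.   1.  -1.1]
```

Call:
step_arm:
  fingers: [0,0,0,0]
  dp:
    - [-0.018,0.07,-0.5]
    - [-0.018,0.07,-1]
    - [-0.018,0.07,-1]
    - [-0.018,0.07,-1]
  twist:
    - [0.0126,0.0034,0]
    - [0.0126,0.0034,0]
    - [0.0126,0.0034,0]
    - [0.0126,0.0034,0]

```text
time_s: 11.7
ee_pos: [493.7, 272.1, 154.6]
ee_rot: [3.14, 0.005, -2.882]
ft_force: [0.7, -0.5, 1.4]
finger_gap: 0.147
```

Call:
step_arm:
  fingers: [0,0,0,0]
  dp:
    - [0,0,-0.4]
    - [0,0,-0.7]
    - [0,0,-0.85]
    - [0,0,-0.85]
  twist:
    - [0,0,0]
    - [0,0,0]
    - [0,0,0]
    - [0,0,0]

```text
time_s: 12.2
ee_pos: [492.8, 272.2, 85.0]
ee_rot: [3.14, 0.003, -2.881]
ft_force: [-0.2, 0.2, 0.3]
finger_gap: 0.001
```

Call:
step_arm:
  fingers: [0,0,0,0,0,0,0,0]
  dp:
    - [-0.03,0,-0.12]
    - [-0.03,0,-0.18]
    - [-0.03,0,-0.22]
    - [-0.03,0,-0.25]
    - [-0.03,0,-0.28]
    - [-0.03,0,-0.31]
    - [-0.03,0,-0.33]
    - [-0.03,0,-0.34]
  twist:
    - [0,0,0]
    - [0,0,0]
    - [0,0,0]
    - [0,0,0]
    - [0,0,0]
    - [0,0,0]
    - [0,0,0]
    - [0,0,0]

```text
time_s: 13.2
ee_pos: [490.0, 272.1, 57.6]
ee_rot: [3.14, 0.002, -2.881]
ft_force: [-2.9, -0.6, 7.7]
finger_gap: -0.003
```

Call:
step_arm:
  fingers: [0,0,0]
  dp:
    - [0,0,-0.01]
    - [0,0,-0.02]
    - [0,0,-0.03]
  twist:
    - [0,0,0]
    - [0,0,0]
    - [0,0,0]

```text
time_s: 13.58
ee_pos: [490.0, 272.1, 56.0]
ee_rot: [3.14, 0.003, -2.881]
ft_force: [-5.3, -3.9, 20.3]
finger_gap: -0.001
```

Call:
step_arm:
  fingers: [0,0,0,0]
  dp:
    - [0,0,-0.01]
    - [0,0,-0.015]
    - [0,0,-0.015]
    - [0,0,-0.015]
  twist:
    - [0,0,0]
    - [0,0,0]
    - [0,0,0]
    - [0,0,0]

```text
time_s: 14.08
ee_pos: [490.1, 272.1, 55.9]
ee_rot: [3.141, 0.003, -2.881]
ft_force: [-8.4, -4.4, 25.6]
finger_gap: 0.002
```

Now z holds at 55.9 while the force climbs to 25 N, so the lid is home. I'll raise, open the gripper and look.

Call:
step_arm:
  fingers: [0,40,100,100]
  dp:
    - [0,0,0.2]
    - [0,0,0.6]
    - [0,0,1]
    - [0,0,1]
  twist:
    - [0,0,0]
    - [0,0,0]
    - [0,0,0]
    - [0,0,0]

```text
time_s: 14.58
ee_pos: [491.6, 273.1, 136.3]
ee_rot: [3.139, 0.007, -2.881]
ft_force: [0.2, 0.2, -1.0]
finger_gap: 0.639
```

Call:
step_arm:
  fingers: [100,100,100,100]
  dp:
    - [0,0,0.5]
    - [0,0,1]
    - [0,0,1]
    - [0,0,1]
  twist:
    - [0,0,0]
    - [0,0,0]
    - [0,0,0]
    - [0,0,0]

```text
time_s: 15.08
ee_pos: [489.6, 271.6, 212.4]
ee_rot: [3.141, 0.001, -2.881]
ft_force: [0.0, 0.4, 0.0]
finger_gap: 1.002
```

Run:
```python
from boxfit import *
from plant import viewer
r,e=wrist("w6"); print(e["obs"]["ee_pos"],e["obs"]["ee_rot"])
def cor(p,ztop=56):
    x,y,yaw=p;c,s=np.cos(yaw),np.sin(yaw)
    return np.array([[x+a*c-b*s,y+a*s+b*c,ztop] for a,b in [(52,25),(52,-25),(-52,-25),(-52,25)]])
ap,st,cnt=quad(e,proj(e,[490,272,56])[0]);print(ap,st)
def res(p):
    P=proj(e,cor(p)); return np.concatenate([o-P[np.argmin(((P-o)**2).sum(1))] for o in ap+.0])
s=least_squares(res,[490,272,.26]);print(s.x,res(s.x).round(1))
d=viewer.capture("top");cv2.imwrite("pics/top1.png",cv2.resize(d["frame"][170:260,110:260,::-1],None,fx=5,fy=5,interpolation=cv2.INTER_CUBIC))
a=cv2.imread("pics/w6.png");x,y=proj(e,[490,272,56])[0].astype(int);cv2.imwrite("pics/z6.png",cv2.resize(a[max(0,y-90):y+110,x-100:x+100],None,fx=3,fy=3,interpolation=cv2.INTER_CUBIC))
```

```text
[489.55945663 271.60780791 212.42678655] [ 3.14054971e+00  1.01415193e-03 -2.88117963e+00]
[[277. 121.]
 [275. 232.]
 [224. 232.]
 [222. 121.]] [ 222  121   57  112 6102]
[4.89826399e+02 2.71864400e+02 2.60884468e-01] [-1.5  0.7 -1.  -0.8  1.  -0.9  1.5  0.7]
```

View pics/z6.png

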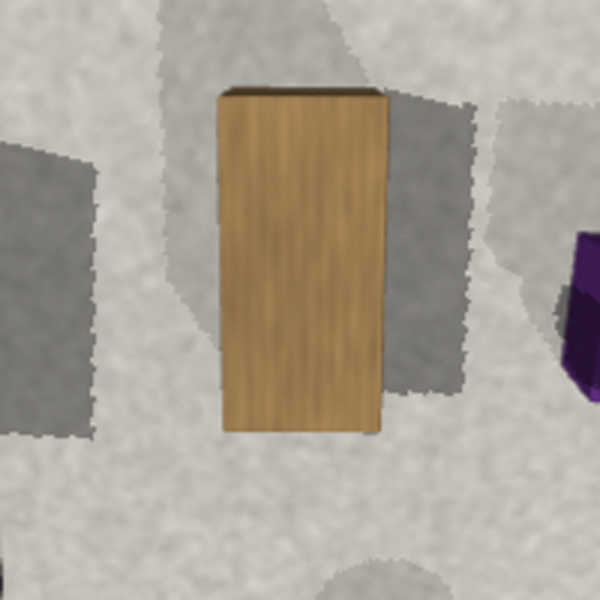

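View pics/top1.png

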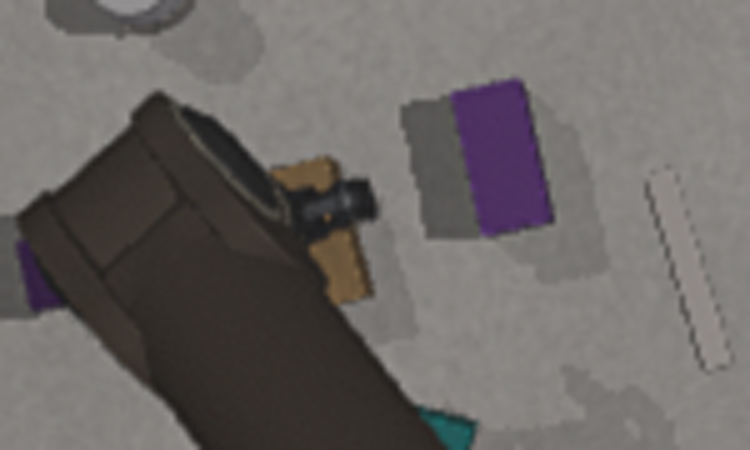

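The lid is home: no white neck shows and the lid is flush. The box is at (490,272) with yaw 0.261, and the tool is aligned with it. I'll descend to grasp.

Call:
step_arm:
  fingers: [100,100,100]
  dp:
    - [0,0,-0.5]
    - [0,0,-1]
    - [0,0,-1]
  twist:
    - [0,0,0]
    - [0,0,0]
    - [0,0,0]

```text
time_s: 15.55
ee_pos: [487.5, 270.5, 129.8]
ee_rot: [-3.141, -0.006, -2.881]
ft_force: [0.1, -0.6, 1.0]
finger_gap: 0.999
```

Call:
step_arm:
  fingers: [100,100,100,100]
  dp:
    - [0,0,-0.3]
    - [0,0,-0.6]
    - [0,0,-0.9]
    - [0,0,-1]
  twist:
    - [0,0,0]
    - [0,0,0]
    - [0,0,0]
    - [0,0,0]

```text
time_s: 16.05
ee_pos: [489.8, 272.0, 53.2]
ee_rot: [3.14, 0.001, -2.881]
ft_force: [-0.6, 1.0, -0.3]
finger_gap: 0.997
```

Call:
step_arm:
  fingers: [100,100,100,100]
  dp:
    - [0,0,-0.2]
    - [0,0,-0.4]
    - [0,0,-0.48]
    - [0,0,-0.48]
  twist:
    - [0,0,0]
    - [0,0,0]
    - [0,0,0]
    - [0,0,0]

```text
time_s: 16.55
ee_pos: [489.6, 271.9, 14.5]
ee_rot: [3.14, 0.001, -2.881]
ft_force: [0.3, -0.5, -0.1]
finger_gap: 0.999
```

Call:
step_arm:
  fingers: [0,0,0,0,0,0,0]
  dp:
    - [0,0,0]
    - [0,0,0]
    - [0,0,0]
    - [0,0,0]
    - [0,0,0]
    - [0,0,0]
    - [0,0,0]
  twist:
    - [0,0,0]
    - [0,0,0]
    - [0,0,0]
    - [0,0,0]
    - [0,0,0]
    - [0,0,0]
    - [0,0,0]

```text
time_s: 17.42
ee_pos: [490.3, 272.2, 15.6]
ee_rot: [3.14, 0.003, -2.881]
ft_force: [-0.7, -0.9, 6.8]
finger_gap: 0.577
```

Call:
step_arm:
  fingers: [0,0,0,0]
  dp:
    - [0,0,0.1]
    - [0,0,0.4]
    - [0,0,0.8]
    - [0,0,1]
  twist:
    - [0,0,0]
    - [0,0,0]
    - [0,0,0]
    - [0,0,0]

```text
time_s: 17.92
ee_pos: [490.3, 272.3, 96.5]
ee_rot: [3.14, 0.004, -2.881]
ft_force: [-0.4, 0.5, -3.0]
finger_gap: 0.575
```

```bash
cat > goal.py <<'E'
from h import *
from scipy.spatial.transform import Rotation as S
from plant import telemetry
L=np.array([726.5,56.4,323.2]);psi=-.083
Rb=S.from_euler('xyz',[0,-np.pi/6,psi]).as_matrix()
c=L-150*Rb[:,0]-Rb@[54,0,-8]
Tb=np.diag([-1.,1,-1]); off=np.array([0,0,-12.4])  # box centre in tool
def goal():
    Rt=Rb@Tb; return c-Rt@off,Rt
if __name__=="__main__":
    o=telemetry.get_obs();p,Rt=goal();R0=RPY(o["ee_rot"])
    print("goal",p,S.from_matrix(Rt).as_euler('xyz'),"dp/80",((p-o["ee_pos"])/80).round(4),"mm",(p-o["ee_pos"]).round(1))
    rv=S.from_matrix(Rt@R0.T).as_rotvec();print("twist",(rv/(np.pi/2)).round(4),"deg",np.degrees(rv).round(2)); print(o["time_s"],o["joint_positions"].round(3))
E
python3 goal.py
```

```text
goal [552.63143181  70.86432133 217.38948822] [3.14159265 0.52359878 3.05859265] dp/80 [ 0.7792 -2.5175  1.5113] mm [  62.3 -201.4  120.9]
twist [ 0.0283 -0.3315 -0.214 ] deg [  2.55 -29.83 -19.26]
17.925 [-0.351  0.476 -0.316  1.875  0.196  0.816  1.063]
```

Call:
step_arm:
  fingers: [0,0,0,0]
  dp:
    - [0,0,0.3]
    - [0,0,0.6]
    - [0,0,0.9]
    - [0,0,1]
  twist:
    - [0,0,0]
    - [0,0,0]
    - [0,0,0]
    - [0,0,0]

```text
time_s: 18.42
ee_pos: [490.3, 272.2, 175.9]
ee_rot: [3.14, 0.004, -2.881]
ft_force: [0.8, 0.3, -4.5]
finger_gap: 0.578
```

Call:
step_arm:
  fingers: [0,0,0,0,0,0,0]
  dp:
    - [0,0,0.15]
    - [0,-0.1,0.3]
    - [0,-0.3,0.51]
    - [0,-0.5,0.51]
    - [0,-0.7,0.51]
    - [0,-0.9,0.51]
    - [0,-1,0.51]
  twist:
    - [0.004,-0.05,-0.03]
    - [0.008,-0.1,-0.06]
    - [0.013,-0.15,-0.1]
    - [0.017,-0.2,-0.13]
    - [0.021,-0.25,-0.16]
    - [0.025,-0.3,-0.19]
    - [0.028,-0.33,-0.214]

```text
time_s: 19.3
ee_pos: [488.7, 190.7, 214.5]
ee_rot: [-3.14, 0.52, 3.058]
ft_force: [0.6, -0.7, -2.6]
finger_gap: 0.585
```

Call:
step_arm:
  fingers: [0,0,0,0,0]
  dp:
    - [0,-0.2,0]
    - [0,-0.4,0]
    - [0,-0.6,0]
    - [0,-0.8,0]
    - [0,-1,0]
  twist:
    - [0,0,0]
    - [0,0,0]
    - [0,0,0]
    - [0,0,0]
    - [0,0,0]

```text
time_s: 19.92
ee_pos: [489.0, 111.1, 214.6]
ee_rot: [-3.14, 0.518, 3.059]
ft_force: [0.1, 0.1, -3.1]
finger_gap: 0.579
```

```bash
python3 goal.py
```

```text
goal [552.63143181  70.86432133 217.38948822] [3.14159265 0.52359878 3.05859265] dp/80 [ 0.7949 -0.5032  0.0347] mm [ 63.6 -40.3   2.8]
twist [ 0.0007 -0.0037  0.0001] deg [ 0.06 -0.34  0.01]
19.925 [-3.930e-01  1.000e-03 -1.270e-01  2.291e+00  6.340e-01  4.970e-01
  4.580e-01]
```

Call:
step_arm:
  fingers: [0,0,0,0,0,0]
  dp:
    - [0.1,-0.1,0.01]
    - [0.25,-0.2,0.02]
    - [0.45,-0.35,0.035]
    - [0.65,-0.45,0.035]
    - [0.795,-0.503,0.035]
    - [0.795,-0.503,0.035]
  twist:
    - [0,-0.0037,0]
    - [0,-0.0037,0]
    - [0,-0.0037,0]
    - [0,-0.0037,0]
    - [0,-0.0037,0]
    - [0,-0.0037,0]

```text
time_s: 20.68
ee_pos: [554.0, 71.7, 218.1]
ee_rot: [-3.141, 0.525, 3.058]
ft_force: [0.1, 0.7, -2.5]
finger_gap: 0.578
```

```bash
python3 goal.py
python3 - <<'E'
from h import *
from plant import viewer,landmark_of
r,e=wrist("w7")
s=viewer.capture("scene");t=viewer.capture("top")
pickle.dump(dict(s),open("scene2.pkl","wb"));pickle.dump(dict(t),open("top2.pkl","wb"))
import goal as g
pl=g.c+g.Rb@[54,0,-8]
for n,d,dd in (("w",e,r),("s",s,s),("t",t,t)):
    print(n,"plate",proj(d,pl),"c",proj(d,g.c),[ (k["pixel"],k["confidence"]) for k in landmark_of("box_plate",dd)[:3]],[ (k["pixel"],k["confidence"]) for k in landmark_of("box_center",dd)[:3]])
    im=d["frame"][:,:,::-1].copy()
    u,v=proj(d,g.c)[0].astype(int)
    cr=im[max(0,v-50):v+50,max(0,u-60):u+60]
    cv2.imwrite(f"pics/f_{n}.png",cv2.resize(cr,None,fx=6,fy=6,interpolation=cv2.INTER_CUBIC)if n!="w" else im)
E
```

```text
goal [552.63143181  70.86432133 217.38948822] [3.14159265 0.52359878 3.05859265] dp/80 [-0.0169 -0.0099 -0.0092] mm [-1.4 -0.8 -0.7]
twist [0.0003 0.0009 0.0005] deg [0.03 0.08 0.05]
20.675 [-0.303  0.081 -0.049  2.198  0.538  0.433  0.694]
w plate [[248.15820697 356.16251462]] c [[247.88422054 263.00481627]] [] [([250.1, 267.2], 0.71)]
s plate [[282.94526635 169.30232915]] c [[276.46348325 165.2117215 ]] [([283.0, 168.5], 0.92), ([304.4, 176.4], 0.84), ([302.6, 228.4], 0.78)] [([277.7, 165.1], 0.96), ([290.7, 173.9], 0.64), ([294.9, 216.5], 0.63)]
t plate [[227.37957581 180.2389189 ]] c [[226.66921125 196.71371763]] [([116.9, 225.2], 0.91), ([173.6, 254.3], 0.84), ([226.1, 179.5], 0.82)] [([192.7, 257.2], 0.85), ([129.6, 223.7], 0.8), ([210.6, 199.7], 0.76)]
```

View pics/f_w.png

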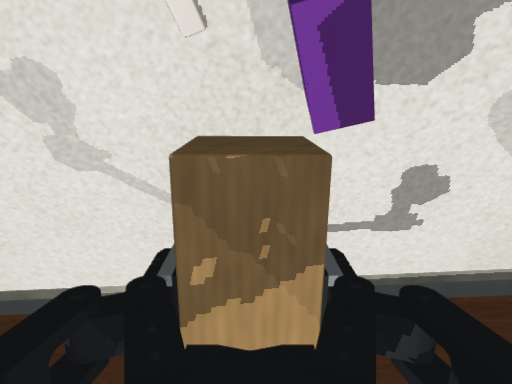

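View pics/f_s.png

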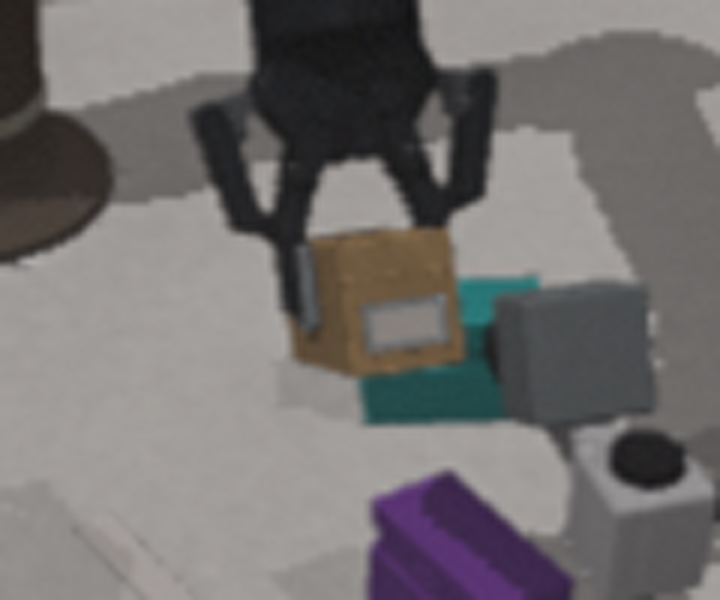

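View pics/f_t.png

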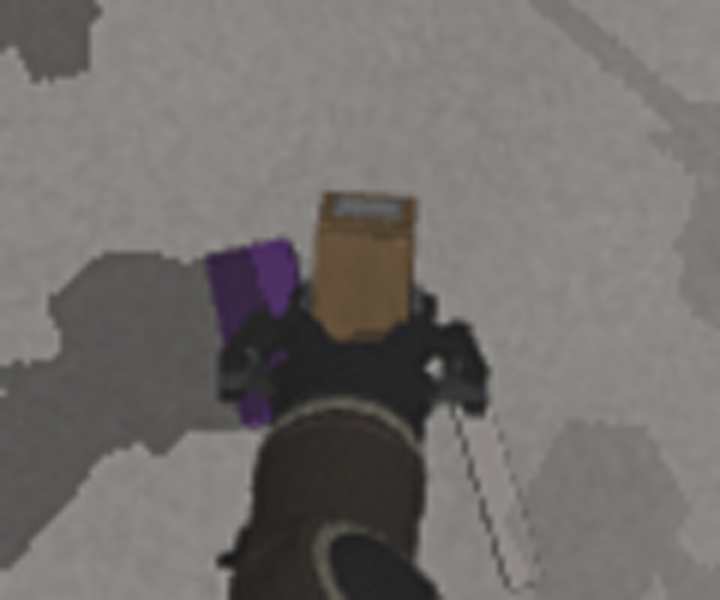

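Run:
```python
from h import *
import goal as g
from scipy.optimize import least_squares
e=pickle.load(open("w7.pkl","rb"));o=e["obs"];Rt=RPY(o["ee_rot"]);p=o["ee_pos"]
def pts(off,rv=(0,0,0)):
    Rb=Rt@g.Tb@cv2.Rodrigues(np.array(rv,float))[0];c=p+Rt@off
    return c,Rb
c,Rb=pts(g.off)
for b in [(-52,25,-28),(-52,-25,-28),(52,25,-28),(52,-25,-28),(-52,25,28),(-52,-25,28)]: print(b,proj(e,c+Rb@np.array(b)).round(1))
im=cv2.imread("pics/w7.png");cv2.imwrite("pics/z7.png",cv2.resize(im[125:360,150:350],None,fx=2.5,fy=2.5,interpolation=cv2.INTER_CUBIC))
```

```text
(-52, 25, -28) [[303.9 135.8]]
(-52, -25, -28) [[196.  135.8]]
(52, 25, -28) [[295.8 328.8]]
(52, -25, -28) [[204.  328.9]]
(-52, 25, 28) [[332.5 153.8]]
(-52, -25, 28) [[168.  153.8]]
```

View pics/z7.png

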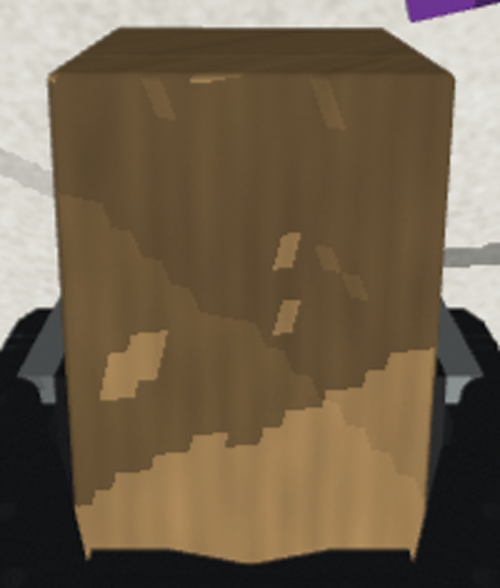

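Run:
```python
from h import *
import goal as g
from scipy.optimize import least_squares
e=pickle.load(open("w7.pkl","rb"));o=e["obs"];Rt=RPY(o["ee_rot"]);p=o["ee_pos"]
B=np.array([(-52,25,-28),(-52,-25,-28),(-52,25,28),(-52,-25,28)]);O=np.array([(303.6,136.2),(198,136.2),(331.6,155),(169.6,155)])
def f(q):
    Rb=Rt@g.Tb@cv2.Rodrigues(np.array([0,q[3],0]))[0];return proj(e,p+Rt@q[:3]+B@Rb.T)
for k in (0,1):
    s=least_squares(lambda q:np.append((f([*q[:3],q[3]*k])-O).ravel(),q[3]*.01),[0,0,-12.4,0]);print(s.x,s.cost,np.degrees(s.x[3]))
# frame corners in scene/top images, predicted from current pose
Rb=Rt@g.Tb;c=p+Rt@g.off
for n in("scene2","top2"):
    d=pickle.load(open(n+".pkl","rb"))
    u,v=proj(d,g.c)[0].astype(int);x0,y0=max(0,u-60),max(0,v-50)
    F=[(54,18,2),(54,-18,2),(54,-18,-18),(54,18,-18)]
    print(n,((proj(d,np.array([c+Rb@np.array(b) for b in F]))-(x0,y0)+.5)*6).round(0).tolist())
```

```text
[ -0.54371938   0.19829031 -10.63230303   0.        ] 0.893784791791172 0.0
[-4.95771370e-01  1.98591929e-01 -1.03118511e+01  5.07554249e-03] 0.6365035018996228 0.29080716316564587
scene2 [[446.0, 299.0], [364.0, 311.0], [370.0, 358.0], [451.0, 346.0]]
top2 [[334.0, 212.0], [403.0, 216.0], [405.0, 200.0], [337.0, 196.0]]
```

Call:
step_arm:
  fingers: [0,0,0,0,0,0]
  dp:
    - [-0.01,-0.005,0.001]
    - [-0.023,-0.01,0.002]
    - [-0.023,-0.01,0.002]
    - [-0.023,-0.01,0.002]
    - [-0.023,-0.01,0.002]
    - [-0.023,-0.01,0.002]
  twist:
    - [0,0,0]
    - [0,0,0]
    - [0,0,0]
    - [0,0,0]
    - [0,0,0]
    - [0,0,0]

```text
time_s: 21.88
ee_pos: [551.7, 71.0, 218.7]
ee_rot: [-3.141, 0.526, 3.059]
ft_force: [-0.9, 0.6, -3.2]
finger_gap: 0.575
```

```bash
sed -i 's/-12.4/-11.4/' goal.py; python3 goal.py
python3 - <<'E'
from h import *
from plant import viewer
d=viewer.capture("scene");cv2.imwrite("pics/s9.png",cv2.resize(d["frame"][130:330,100:420,::-1],(800,500),interpolation=cv2.INTER_CUBIC))
E
python3 goal.py
```

```text
goal [552.13315307  70.9057737  218.25551363] [3.14159265 0.52359878 3.05859265] dp/80 [ 0.0053 -0.0007 -0.0058] mm [ 0.4 -0.1 -0.5]
twist [0.0003 0.0012 0.0001] deg [0.02 0.11 0.01]
21.875 [-0.302  0.076 -0.049  2.203  0.537  0.433  0.696]
goal [552.13315307  70.9057737  218.25551363] [3.14159265 0.52359878 3.05859265] dp/80 [ 0.005  -0.0011 -0.0061] mm [ 0.4 -0.1 -0.5]
twist [0.0003 0.0013 0.0001] deg [0.02 0.11 0.01]
21.925 [-0.302  0.076 -0.049  2.203  0.537  0.433  0.696]
```

View pics/s9.png

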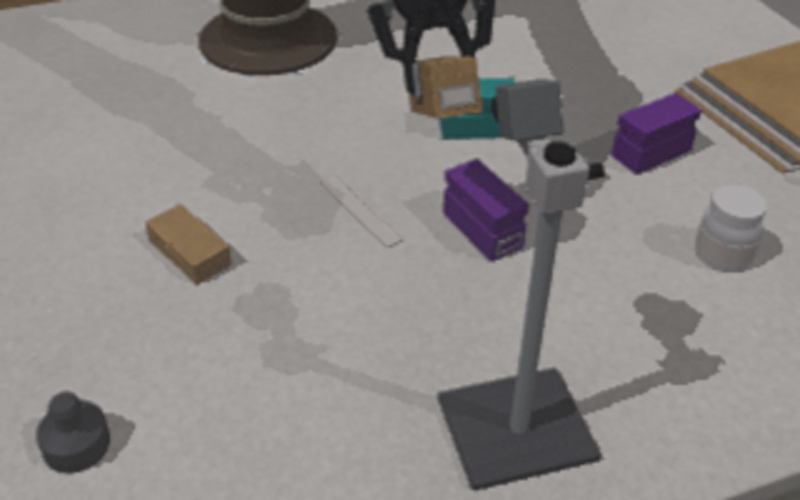

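The box is held at about (450,85) in the zoomed view, with its frame facing the lens. The bystanders are where they were in the first picture, and the arm is steady.

```bash
python3 -c "
from plant import workorder
print(workorder.job_done())"
```

```text
the job is handed in; nothing more can be done
None
```

I pressed the lid home, picked the box up and held it in front of the inspection camera, then handed the job in at about 22 s.

- **Lid:** I pressed until the tool stopped at 55.9 mm (56 mm is fully home) with the force up at 25 N. The close-up afterwards showed no white neck.
- **Grip:** the fingers stopped at about 49 mm on the 50 mm wide box. The wrist and scene views both showed it level in the jaws.
- **Final pose:** the arm was within about 0.7 mm and 0.1° of the target I had worked out.
- **Surroundings:** in the last scene view the other things on the bench and the camera stand were where they started.

Some checks disagreed or left doubt:
- **Lens distance:** my fix on the lens is uncertain by about 2 mm along its line of sight.
- **Box height in the grip:** the wrist view put the box about 2 mm deeper in the grip than I had assumed. I corrected for half of that.
- **Joint limits:** while I was looking for the lens, joints 2 and 6 read about 0.003 rad beyond the stated range figures (for example −0.2935 against −0.29). I took that as rounding and backed off.

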